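Third hand at the crate jig

ROBOT

A 7-joint arm with a two-finger parallel gripper is mounted at the origin on a cart in front of the work surface, level with it; the furniture and walls round the work are solid. World frame = base frame: x ahead of the robot, y to its left, z up, the work surface at z = 0. Lengths are in m, angles in rad, forces in N, time in s.
With the tool pointing down it reaches from about 0.4 to 0.9 m from the base axis. Payload 5.6 kg.
Tool frame: the origin (TCP) lies at the centre of the arm's flange, where the gripper is bolted on; the fingertips stand tip_reach ahead of it and the grasp point (between the pads) lies 171 mm ahead of it (tip_reach is the distance from the TCP to the fingertips, in m); z points along the fingers, y is the line along which they close (so a half turn about z gives the same grasp; the last joint's range is limited). The gripper opens to 92 mm and grips with 3 to 60 N. Pads are 20 mm wide; open, the fingers measure 128 mm over their backs; the gripper's body (75 mm by 189 mm) begins 69 mm behind the grasp point.
Start: joints at [1.163, 0.468, -0.012, 1.603, 0.006, 1.071, -0.056], TCP at [0.232, -0.607, 0.405] pointing down, gripper open.
Joint ranges: [-2.53, 2.53], [-0.31, 2.02], [-1.57, 1.55], [0.28, 2.44], [-1.29, 4.43], [0.15, 1.84], [-2.92, 2.92]. Speed limits (rad/s): [2.57, 2.57, 3.14, 3.14, 3.14, 3.14, 3.14].

INTERFACE

Orientations are given as [roll, pitch, yaw] about the fixed x, y, z axes, in that order (R = Rz(yaw) Ry(pitch) Rx(roll)).
In Python, from bench import state, snapshot, finish_job, tip_reach gives the robot as it stands.
- The arm moves only by the tool move_arm, never from a script. Its argument "rows" is a list of rows, each a list of 4 numbers: the shift along the tool's x, y, z in mm, then the turn about the tool's z in rad. In form: [[dx, dy, dz, roll], ...]. A call has exactly 10 rows; each row shifts and turns the commanded pose from where the row before left it, along the tool's axes as they then stand; what a row does not reach is not made up. A row lasts 1/8 s, in which the tool goes at most 62.5 mm and 10.7 degrees, less where a joint would pass 70% of its speed; a pose out of reach is approached as far as the arm can. A call is refused whole if a number of a shift passes 62.5 or a number of a turn 0.188, either way. A call with a gripper value outside its range is refused whole. "gripper" is the closure in counts, from 0 (fully open) to 255 (shut), set as the call begins (left out, the last holds). The fingers move at their own pace and stop on an object; "newtons" is the grip in N (left out, the last holds). Time passes only in rows, so rows that do not move let the fingers close, or fill a call up. It gives the time, the measured TCP pose, the force, the opening and the grip force at its end, in the units of the state.
- state(): the state, without advancing time (a new reading comes with each control period).
- snapshot(name): name is "scene" or "top"; returns a dict with "color" (384x512x3 uint8, red, green, blue), "intrinsics" (3x3 intrinsics, pixels), "R" (3x3) and "t" (3): a world point X has camera coordinates R X + t. Camera axes: x right, y down, z forward; pixel columns grow to the right and rows downward; lengths in m; the calibration is good to about 2 mm. A picture is of the moment at which its call begins. There is no depth.
- finish_job(): hands the job in; it is judged then, once.
The state is a dict: "time_s": time; "joints": joint angles; "joint_velocities": joint speeds; "joint_torque": joint torques, N m; "eef_pos": TCP position; "tool_rot": TCP orientation; "force": force on the tool from outside, world axes, zero at the start; "moment": the same for the moment, N m; "gripper_width": finger opening in m; "gripper_force": force on a finger pad.
Only numpy, scipy, OpenCV 4.12 (cv2) and the standard library are available. Lean on these libraries where they do the work, as an engineer would, in place of code of your own. Each camera call takes 0.05 s, during which the arm holds its last target. There are 200 camera calls.

TASK

Help the stallholder join a display-crate rail: drop the two long dowels end-down into the two holes of the wooden rail lying in the jig, all the way to the bottom, and let go of them. Then slide the rail along the jig against the sprung metal stop and keep it pressed there, flat in the channel, with the stop's pointer steady between the two raised marks on the bracket, never driving the stop to the end of its travel; the program finishes while still holding the rail pressed like this, ready to be screwed. Leave the short dowel in its block and the other things on the table where they are.

Things in the scene. Friction and masses are not known exactly. Their poses are not given: they have to be found in the camera images.
- jig_channel (a point): Jig: a plywood board 300 x 120 x 12 mm screwed to the table. This point is on the board's top face (12 mm above the table), at the middle of the board. Its x axis runs along the channel towards the stop, y across it to the left, z up. Two wooden guide strips 10 mm high and 16 mm wide, 56 mm apart inside (y = -28 and +28 mm), run from x = -145 to +45 mm and form the channel. A grey steel bracket 90 mm wide and 46 mm high above the board stands at x = 100 to 134 mm.
- stop_face (a point): Sprung stop: an aluminium plate 10 x 56 x 44 mm (along, across, high) standing across the end of the channel, at x = 60 mm of the jig when not pressed, its lower edge 1 mm above the board. This point is the centre of the face that looks at the rail, 35 mm above the table; it moves with the plate. x points in the pressing direction (along the jig), z up.
- stop (a joint): How far the stop plate is pushed in, m: 0 at rest, grows as it is pressed towards the bracket, end of travel 0.024. Spring of 900 N/m, no preload (12 mm = 10.8 N). A flat steel pointer lies on the bracket's top and moves with the plate; it stands at the first raised mark at 0.007 and at the second at 0.017.
- rail_center (a point): Light wooden rail, a loose block 120 x 50 x 50 mm (along x, y, z), about 0.15 to 0.3 kg, lying in the jig's channel with 3 mm play on either side, short of the stop. This point is its centre, 25 mm above its underside; x along its length (parallel to the jig's x), z up.
- rail_hole0 (a point): Mouth of the rail's first blind hole, in the middle of its width, 30 mm from the rail's centre towards -x (away from the stop), in its top face. Hole 19 mm wide with a 2 mm chamfer, 30 mm deep.
- rail_hole1 (a point): Mouth of the rail's second blind hole, the same, 30 mm from the centre towards +x (the stop).
- rest: Dark wooden block, 46 x 190 x 24 mm (x, y, z), fixed to the table, with three holes in a row along y, 65 mm apart, 15 mm deep; the two long dowels and the short one stand in them in any order. This point is the centre of its underside; y along the row.
- dowel_a_center (a point): Long dowel: upright wooden dowel, 16 mm across, 70 mm long, standing in one of the three holes of the dark block, 55 mm of it showing. This point is its centre, half-way up; z along it. Either long dowel may go in either hole.
- dowel_b_center (a point): The other long dowel, the same as the first.
- dowel_a_foot (a point): Centre of the lower end of the first long dowel.
- dowel_b_foot (a point): Centre of the lower end of the second long dowel.
- dowel_short_center (a point): Short dowel: 16 mm across, 45 mm long, standing in the same block, 30 mm of it showing; to be left there. This point is its centre, half-way up.
- calculator: Desk calculator 110 x 68 x 17 mm, bystander. Origin under its centre.
- tape_roll: Roll of parcel tape 96 mm across, 48 mm high, bystander. Origin under its centre.
- marker: Marker pen 135 mm long, bystander. Origin under its centre.
- tea_mug: White mug 97 mm high, bystander. Origin under its centre.
- pepper_jar: Spice jar 44 mm across, 96 mm high, bystander. Origin under its centre.
- ginger: Piece of ginger 62 x 49 x 35 mm, bystander. Origin under its centre.

How it is judged:
By the outcome, as a careful person would: the job done as asked, in the order asked, and still so for the second after the job is handed in, while the arm keeps its last pose, push and grip.
It also fails if it takes over 72 s, if anything falls off the work surface, if the arm or the gripper's body presses on something with over 40 N, if the wrist force passes 120 N, or if a joint passes its speed limit or range.

## Working session

There is one attempt and no reset: what is moved stays moved. The work goes in short steps, Python scripts to look and compute and a tool call to move; the robot and the scene stay as the last step left them, time stands still between calls to the robot, and variables do not carry over. Pictures are saved under pics/ and viewed, at most 13 in all, crops included, and the job is handed in when it is done.

Besides the shell and the picture viewer there is one more tool, called after "Emit:" as name(argument=value, ...) on one line, values as JSON. move_arm: Moves the arm, as the interface text tells. Its arguments: {"type":"object","properties":{"rows":{"type":"array","items":{"type":"array","items":{"type":"number"}}},"gripper":{"type":"number"},"newtons":{"type":"number"}},"required":["rows"]}

```bash
mkdir -p pics
python3 - <<'E'
from bench import *
import cv2,numpy as np
s=state();print({k:np.round(v,3).tolist() for k,v in s.items()},tip_reach if not callable(tip_reach) else tip_reach())
for n in("scene","top"):
    d=snapshot(n);cv2.imwrite(f"pics/{n}0.png",cv2.resize(d["color"][:,:,::-1],(800,600),interpolation=cv2.INTER_CUBIC))
    print(n,np.round(d["intrinsics"],1).tolist(),np.round(d["R"],3).tolist(),np.round(d["t"],3).tolist(), (-d["R"].T@d["t"]).round(3))
E
```

```text
{'time_s': 0.0, 'joints': [1.163, 0.468, -0.012, 1.604, 0.006, 1.071, -0.056], 'joint_velocities': [-0.002, 0.001, 0.001, -0.001, -0.0, 0.001, 0.002], 'joint_torque': [-0.001, -52.058, -0.013, -24.375, -0.057, 0.017, 0.0], 'eef_pos': [0.232, -0.607, 0.404], 'tool_rot': [-3.14, 0.0, 0.365], 'force': [0.402, -0.378, 0.326], 'moment': [0.074, -0.018, 0.004], 'gripper_force': 0.0, 'gripper_width': 0.092} 0.1901
scene [[444.1, 0.0, 264.8], [0.0, 444.1, 194.0], [0.0, 0.0, 1.0]] [[-0.428, -0.903, 0.016], [-0.682, 0.311, -0.662], [0.593, -0.295, -0.749]] [0.276, 0.432, 1.265] [-0.337  0.488  1.23 ]
top [[473.5, 0.0, 256.7], [0.0, 473.5, 196.0], [0.0, 0.0, 1.0]] [[-0.004, -1.0, 0.005], [-0.983, 0.003, -0.182], [0.182, -0.006, -0.983]] [0.009, 0.561, 1.326] [0.311 0.016 1.406]
```

View pics/scene0.png

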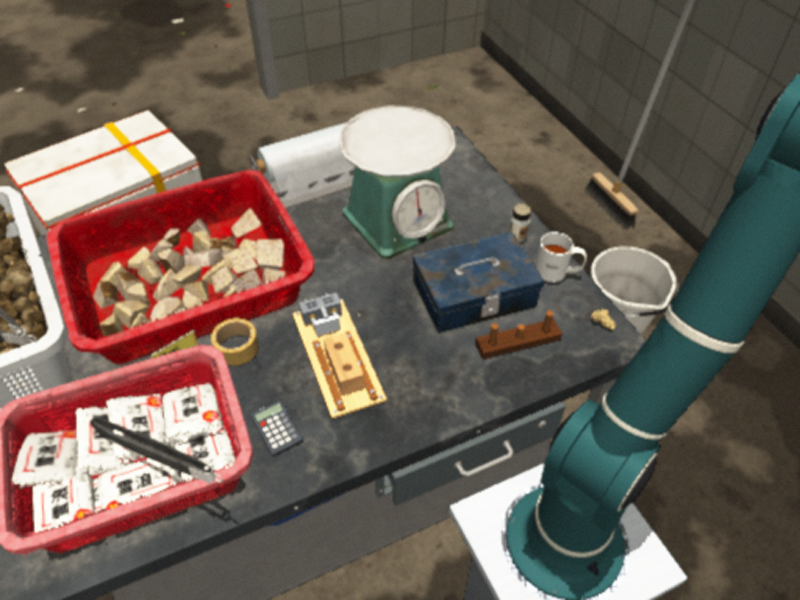

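View pics/top0.png

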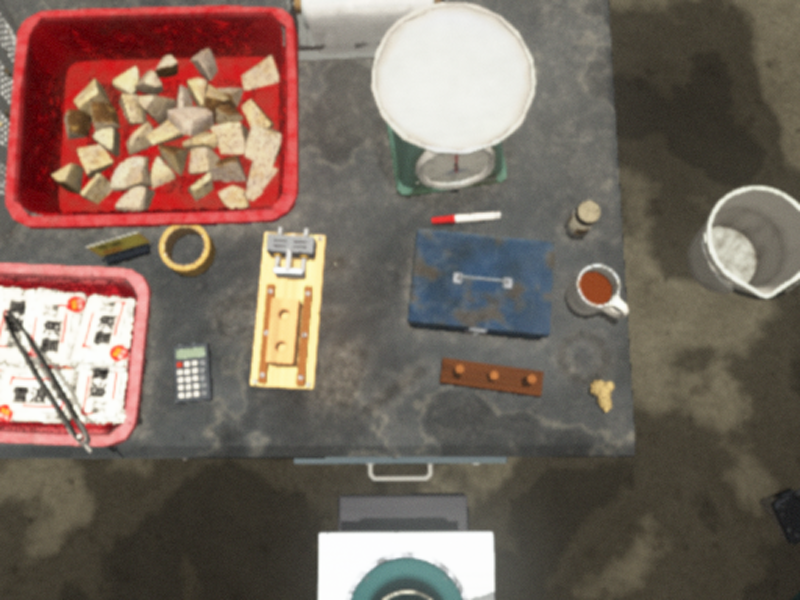

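The scene shot shows the jig at about (340,355) and the dowel block at (520,335). The dowels run tall, short, tall. The top shot shows the jig at (288,310) and the block at (492,377). I'll enlarge both.

Run:
```python
from bench import *
import cv2,numpy as np
def crop(n,boxes,out):
    c=snapshot(n)["color"][:,:,::-1];print(n)
    ims=[]
    for (u,v,w,h,k) in boxes:
        im=cv2.resize(c[v:v+h,u:u+w],None,fx=k,fy=k,interpolation=cv2.INTER_CUBIC)
        for i in range(0,w,10): cv2.putText(im,str(u+i),(i*k,8),0,.3,(255,0,255));im[:10 if i%50 else 20,i*k]=(255,0,255)
        for j in range(0,h,10): cv2.putText(im,str(v+j),(0,j*k+4),0,.3,(255,255,0));im[j*k,:8]=(255,255,0)
        ims.append(im)
    H=max(i.shape[0] for i in ims)
    cv2.imwrite(out,np.hstack([cv2.copyMakeBorder(i,0,H-i.shape[0],0,5,0) for i in ims]))
crop("top",[(155,142,60,112,5),(276,220,80,40,6)],"pics/top1.png")
crop("scene",[(183,180,70,90,5),(300,190,64,44,6)],"pics/scene1.png")
```

```text
top
scene
```

View pics/top1.png

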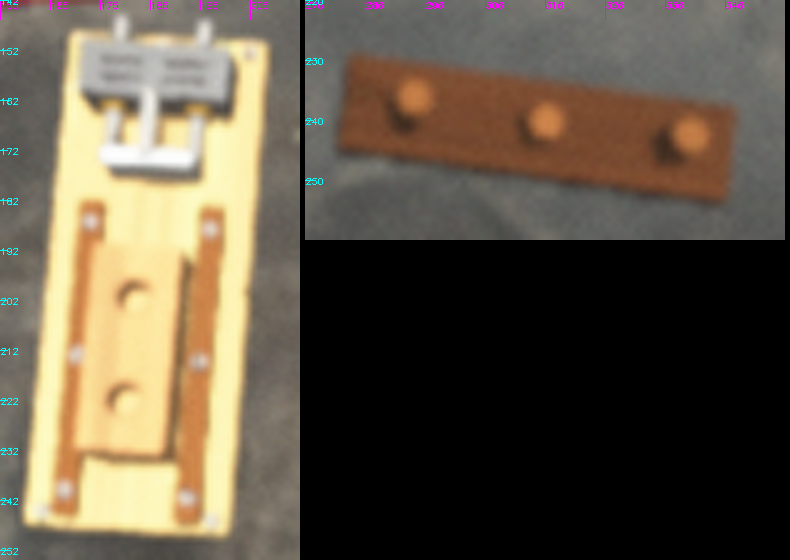

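View pics/scene1.png

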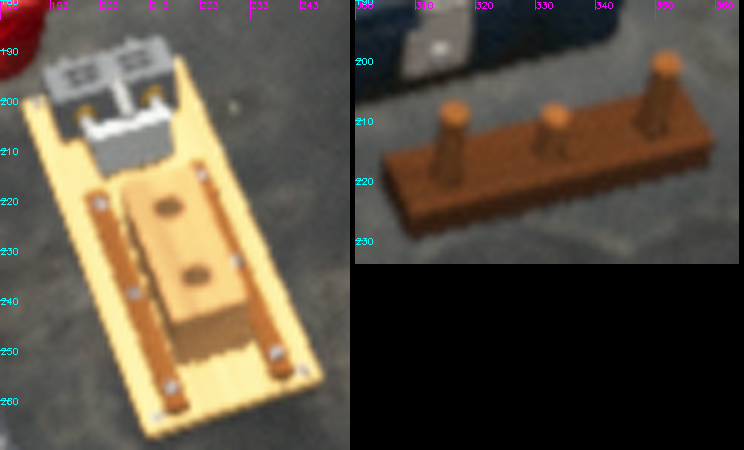

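The crops give these pixel positions:

| Feature | Top view | Scene view |
|---|---|---|
| Left long dowel top | (294.0, 236.2) | (316.5, 208.7) |
| Right long dowel top | (340.2, 242.3) | (351.8, 200.7) |
| Hole 1 | (181.6, 201.2) | (216.6, 221.4) |
| Hole 0 | (179.8, 221.8) | (222, 235) |

The rail lies to the left side of its channel.

```bash
cat > h.py <<'E'
import numpy as np
from bench import *
def ray(d,u,v,z):
    r=d["R"].T@np.linalg.inv(d["intrinsics"])@[u,v,1]; c=-d["R"].T@d["t"]
    return (c+r*(z-c[2])/r[2])
def proj(d,X):
    p=d["intrinsics"]@(d["R"]@np.array(X)+d["t"]); return p[:2]/p[2]
E
python3 - <<'E'
from h import *
T=snapshot("top");S=snapshot("scene")
P=dict(A=((294,236.2),(316.5,208.7),.079),short=((316.2,240.2),(333.5,209.5),.054),B=((340.2,242.3),(351.8,200.7),.079),h1=((181.6,201.2),(216.6,221.4),.062),h0=((179.8,221.8),(222,235),.062))
for k,(a,b,z) in P.items(): print(k,ray(T,*a,z)[:2].round(4),ray(S,*b,z)[:2].round(4))
f=lambda x,y:(155+x/5,142+y/5)
for c in [(72,30),(268,42),(230,535),(25,523)]: print(ray(T,*f(*c),.012).round(4))
g=lambda x,y:(183+x/5,180+y/5)
for c in [(25,104),(178,58),(323,378),(150,437)]: print(ray(S,*g(*c),.012).round(4))
# rail top corners top view
for c in [(93,243),(187,258),(167,462),(75,452)]: print('rail',ray(T,*f(*c),.062).round(4))
E
```

```text
A [ 0.4409 -0.0966] [ 0.4415 -0.0947]
short [ 0.4317 -0.162 ] [ 0.4309 -0.1589]
B [ 0.4234 -0.2258] [ 0.422  -0.2227]
h1 [0.5445 0.2237] [0.5438 0.2264]
h0 [0.4848 0.2273] [0.4845 0.2307]
[0.7179 0.2726 0.012 ]
[0.71   0.1531 0.012 ]
[0.4109 0.171  0.012 ]
[0.4183 0.2913 0.012 ]
[0.7118 0.2744 0.012 ]
[0.7075 0.1582 0.012 ]
[0.4079 0.1748 0.012 ]
[0.4132 0.2929 0.012 ]
rail [0.5757 0.2475 0.062 ]
rail [0.5667 0.1931 0.062 ]
rail [0.4487 0.202  0.062 ]
rail [0.4546 0.2544 0.062 ]
```

Emit:
move_arm(rows=[[0,0,0,0.167],[0,0,0,0.167],[0,0,0,0.166],[11,-43,0,0],[11,-43,0,0],[11,-43,0,0],[11,-43,0,0],[11,-43,0,0],[11,-43,0,0],[11,-43,0,0]], gripper=140)

```text
time_s: 1.55
eef_pos: [0.3492, -0.3179, 0.4049]
tool_rot: [3.141, -0.0, -0.135]
force: [-0.4, 0.1, -0.5]
gripper_width: 0.0412
gripper_force: 0.0
```

```bash
cat >> h.py <<'E'
def go(x,y,z,yaw):
    s=state();p=s["eef_pos"];a=s["tool_rot"][2]
    w=np.array([x,y,z])-p;c,n=np.cos(yaw),np.sin(yaw)
    print("t",round(s["time_s"],2),"pos",np.round(p,4),"rot",np.round(s["tool_rot"],3),"F",np.round(s["force"],1),"w",round(s["gripper_width"],4),"gf",s["gripper_force"])
    print("turn",round(a-yaw,3),"then mm",(1000*np.array([c*w[0]+n*w[1],n*w[0]-c*w[1],-w[2]])).round(1))
E
python3 -c "
from h import *
go(.441,-.0957,.300,-.135)"
```

```text
t 1.55 pos [ 0.3492 -0.3179  0.4049] rot [ 3.141 -0.    -0.135] F [-0.4  0.1 -0.5] w 0.0412 gf 0.0
turn -0.0 then mm [  61.1 -232.6  104.9]
```

Emit:
move_arm(rows=[[9,-33,5,0],[9,-33,10,0],[9,-33,15,0],[9,-33,15,0],[9,-33,15,0],[8,-33,15,0],[8,-34,15,0],[0,0,15,0],[0,0,0,0],[0,0,0,0]])

```text
time_s: 2.8
eef_pos: [0.4403, -0.0988, 0.3]
tool_rot: [3.141, -0.0, -0.137]
force: [-0.0, -0.1, 0.0]
gripper_width: 0.0414
gripper_force: 0.0
```

Run:
```python
from h import *
import cv2
go(.441,-.0957,.237,-.135)
for n,b in(("top",(270,190,100,75)),("scene",(280,165,100,75))):
    c=snapshot(n)["color"][:,:,::-1];u,v,w,h=b
    globals()[n]=cv2.resize(c[v:v+h,u:u+w],None,fx=4,fy=4,interpolation=cv2.INTER_CUBIC)
cv2.imwrite("pics/c1.png",np.hstack([top,scene]))
```

```text
t 2.8 pos [ 0.4403 -0.0988  0.3   ] rot [ 3.141 -0.    -0.137] F [-0.  -0.1  0. ] w 0.0414 gf 0.0
turn -0.002 then mm [ 0.2 -3.2 63. ]
```

View pics/c1.png

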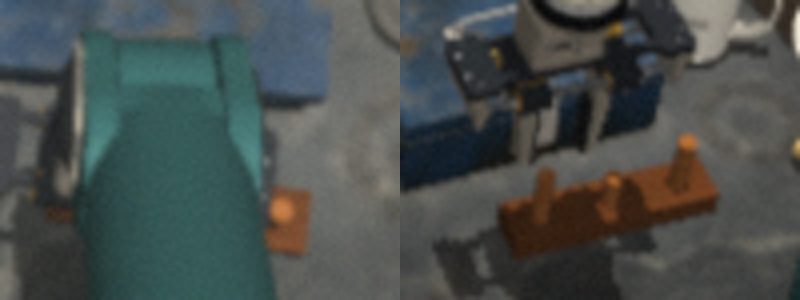

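The gripper hangs above dowel A in the scene half, with the finger tips at (525,160) and (590,145) straddling the dowel at (545,180). Now I'll descend.

Emit:
move_arm(rows=[[0,-3,0,0],[0,0,10,0],[0,0,12,0],[0,0,12,0],[0,0,12,0],[0,0,12,0],[0,0,5,0],[0,0,0,0],[0,0,0,0],[0,0,0,0]])

```text
time_s: 4.15
eef_pos: [0.441, -0.0948, 0.2371]
tool_rot: [3.141, -0.001, -0.135]
force: [0.1, 0.0, 0.8]
gripper_width: 0.042
gripper_force: 0.0
```

Emit:
move_arm(rows=[[0,0,0,0],[0,0,0,0],[0,0,0,0],[0,0,0,0],[0,0,0,0],[0,0,0,0],[0,0,0,0],[0,0,0,0],[0,0,0,0],[0,0,0,0]], gripper=255, newtons=15)

```text
time_s: 5.4
eef_pos: [0.4408, -0.095, 0.2367]
tool_rot: [3.141, 0.0, -0.136]
force: [-0.5, -4.1, 0.1]
gripper_width: 0.0157
gripper_force: 15.0
```

Emit:
move_arm(rows=[[0,0,-5,0],[0,0,-15,0],[0,0,-20,0],[0,0,-20,0],[0,0,-20,0],[0,0,-20,0],[0,0,-15,0],[0,0,-5,0],[0,0,0,0],[0,0,0,-0.076]], newtons=25)

```text
time_s: 6.65
eef_pos: [0.4406, -0.0946, 0.356]
tool_rot: [-3.141, 0.001, -0.057]
force: [-0.2, 1.2, 0.4]
gripper_width: 0.0157
gripper_force: 25.0
```

```bash
python3 -c "
from h import *
go(.5442,.225,.316,-.060)"
```

```text
t 6.65 pos [ 0.4406 -0.0946  0.356 ] rot [-3.141e+00  1.000e-03 -5.700e-02] F [-0.2  1.2  0.4] w 0.0157 gf 24.950946271419525
turn 0.003 then mm [  84.2 -325.2   40. ]
```

Emit:
move_arm(rows=[[4,-15,0,0],[10,-38,0,0],[11,-45,0,0],[12,-45,0,0],[12,-45,5,0],[12,-45,10,0],[11,-45,10,0],[8,-32,10,0],[4,-15,5,0],[0,0,0,0.003]])

```text
time_s: 7.9
eef_pos: [0.5436, 0.2256, 0.3158]
tool_rot: [3.141, 0.002, -0.061]
force: [0.3, 0.1, 0.2]
gripper_width: 0.0158
gripper_force: 25.0
```

Run:
```python
from h import *
import cv2
go(.5442,.225,.300,-.060)
ims=[]
for n,b in(("top",(150,165,80,80)),("scene",(180,170,80,80))):
    d=snapshot(n);c=d["color"][:,:,::-1];u,v,w,h=b
    im=cv2.resize(c[v:v+h,u:u+w],None,fx=5,fy=5,interpolation=cv2.INTER_CUBIC)
    p=state()["eef_pos"]
    for X in ([p[0],p[1],p[2]-.228],):
        q=proj(d,X);print(n,q);im=cv2.circle(im.copy(),(int((q[0]-u+.5)*5),int((q[1]-v+.5)*5)),2,(0,255,0),-1)
    ims.append(im)
cv2.imwrite("pics/c2.png",np.hstack(ims))
```

```text
t 7.9 pos [0.5436 0.2256 0.3158] rot [ 3.141e+00  2.000e-03 -6.100e-02] F [0.3 0.1 0.2] w 0.0158 gf 24.950709342956543
turn -0.001 then mm [ 0.7  0.6 15.8]
top [179.95895014 199.87509111]
scene [216.85042412 216.10546883]
```

View pics/c2.png

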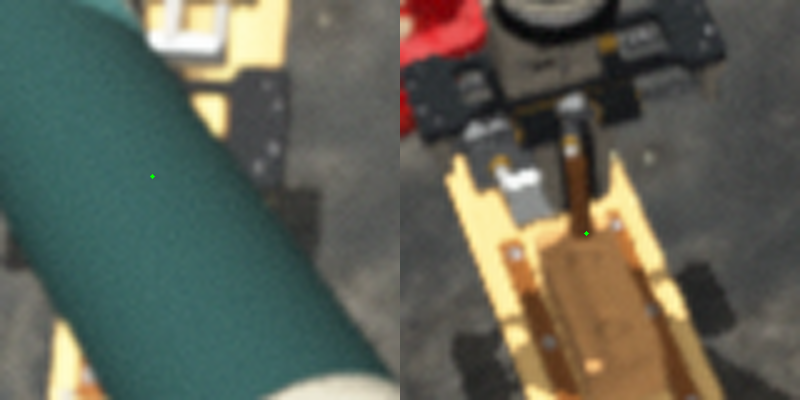

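The scene half shows the dowel above hole 1, with its foot at about (579,230). That is slightly left of the projected mark at (586,233), so I'll compare it numerically with the hole seen by the same camera.

Run:
```python
from h import *
d=snapshot("scene");c=d["color"].astype(int)
print("cols 208..226");
for v in range(205,222): print(v,c[v,208:226].sum(1).tolist())
h=ray(d,216.2,221.0,.062)
for f in((215.3,215.3),(215.3,216.3),(215.0,215.3)):
    print(f,((h-ray(d,*f,.0878))[:2]*1000).round(1))
```

```text
cols 208..226
205 [389, 250, 248, 243, 156, 114, 151, 157, 157, 113, 84, 132, 219, 262, 426, 599, 597, 411]
206 [357, 248, 245, 246, 177, 122, 150, 175, 154, 112, 81, 134, 211, 271, 464, 615, 636, 504]
207 [333, 250, 251, 233, 189, 120, 148, 164, 152, 128, 89, 124, 214, 292, 519, 625, 644, 593]
208 [386, 299, 259, 240, 183, 114, 148, 173, 158, 130, 109, 125, 234, 372, 575, 642, 648, 647]
209 [410, 335, 263, 244, 180, 112, 147, 167, 152, 155, 255, 251, 388, 558, 643, 655, 649, 654]
210 [407, 353, 281, 248, 203, 129, 141, 163, 168, 201, 429, 538, 600, 645, 657, 654, 650, 651]
211 [411, 379, 315, 264, 282, 195, 152, 158, 168, 220, 504, 636, 655, 624, 616, 616, 639, 652]
212 [425, 419, 371, 301, 345, 278, 183, 159, 159, 210, 472, 627, 634, 537, 489, 507, 616, 649]
213 [413, 433, 419, 392, 487, 443, 276, 179, 164, 182, 391, 589, 605, 534, 447, 452, 571, 636]
214 [540, 544, 559, 561, 588, 515, 312, 178, 162, 175, 350, 551, 593, 531, 476, 557, 541, 616]
215 [619, 613, 620, 605, 600, 474, 276, 181, 155, 155, 286, 466, 515, 439, 433, 531, 487, 559]
216 [602, 596, 587, 571, 529, 412, 276, 193, 174, 164, 233, 327, 364, 354, 369, 384, 386, 491]
217 [571, 573, 563, 514, 401, 341, 308, 269, 230, 250, 290, 335, 335, 338, 350, 356, 364, 442]
218 [551, 514, 481, 391, 331, 327, 342, 341, 330, 341, 349, 350, 340, 341, 345, 352, 357, 380]
219 [465, 394, 341, 311, 308, 316, 333, 336, 350, 347, 347, 347, 343, 352, 340, 349, 354, 363]
220 [354, 318, 311, 306, 307, 295, 296, 308, 320, 330, 326, 321, 340, 347, 342, 344, 353, 356]
221 [366, 314, 311, 305, 297, 288, 271, 298, 327, 334, 319, 303, 334, 356, 340, 345, 344, 350]
(215.3, 215.3) [-3.9  0.1]
(215.3, 216.3) [ 0.1 -1.4]
(215.0, 215.3) [-4.3 -0.7]
```

Emit:
move_arm(rows=[[-0.6,-1,0,0],[0,0,5,0],[0,0,6,0],[0,0,6,0],[0,0,5,0],[0,0,3,0],[0,0,3,0],[0,0,3,0],[0,0,0,0],[0,0,0,0]])

```text
time_s: 9.3
eef_pos: [0.5435, 0.2256, 0.2857]
tool_rot: [3.141, -0.0, -0.062]
force: [0.8, -1.2, -0.7]
gripper_width: 0.0154
gripper_force: 25.0
```

Emit:
move_arm(rows=[[0,0.5,3,0],[0,0,4,0],[0,0,4,0],[0,0,4,0],[0,0,4,0],[0,0,3,0],[0,0,1,0],[0,0,1,0],[0,0,0,0],[0,0,0,0]])

```text
time_s: 10.55
eef_pos: [0.5434, 0.2252, 0.2617]
tool_rot: [3.142, -0.0, -0.062]
force: [0.8, -0.4, 0.2]
gripper_width: 0.0155
gripper_force: 25.0
```

Emit:
move_arm(rows=[[0,0,1,0],[0,0,1,0],[0,0,0.5,0],[0,0,0,0],[0,0,0,0],[0,0,0,0],[0,0,0,0],[0,0,0,0],[0,0,0,0],[0,0,0,0]])

```text
time_s: 11.8
eef_pos: [0.5435, 0.2253, 0.2596]
tool_rot: [-3.142, -0.0, -0.062]
force: [-0.7, -0.3, 4.8]
gripper_width: 0.0151
gripper_force: 25.0
```

Emit:
move_arm(rows=[[0,0,0,0],[0,0,0,0],[0,0,0,0],[0,0,0,0],[0,0,-3,0],[0,0,-8,0],[0,0,-15,0],[0,0,-20,0],[0,0,-20,0],[0,0,-20,0]], gripper=140)

```text
time_s: 13.05
eef_pos: [0.5435, 0.2253, 0.3474]
tool_rot: [-3.141, -0.001, -0.062]
force: [0.3, -0.7, 0.0]
gripper_width: 0.0418
gripper_force: 0.0
```

```bash
python3 -c "
from h import *
go(.4232,-.2240,.345,-.135)"
```

```text
t 13.05 pos [0.5435 0.2253 0.3474] rot [-3.141e+00 -1.000e-03 -6.200e-02] F [ 0.3 -0.7  0. ] w 0.0418 gf 0.0
turn 0.073 then mm [-58.7 461.4   2.4]
```

Emit:
move_arm(rows=[[0,0,0,0.073],[-3,20,0,0],[-6,46,0,0],[-7,53,0,0],[-8,57,0,0],[-8,57,0,0],[-8,57,0,0],[-7,55,0,0],[-7,50,0,0],[-4,35,0,0]])

```text
time_s: 14.3
eef_pos: [0.4257, -0.1959, 0.3456]
tool_rot: [3.141, 0.0, -0.137]
force: [-0.1, -0.2, -0.6]
gripper_width: 0.0415
gripper_force: 0.0
```

```bash
python3 -c "
from h import *
go(.4223,-.2241,.237,-.135)"
```

```text
t 14.3 pos [ 0.4257 -0.1959  0.3456] rot [ 3.141  0.    -0.137] F [-0.1 -0.2 -0.6] w 0.0415 gf 0.0
turn -0.002 then mm [  0.4  28.4 108.6]
```

Emit:
move_arm(rows=[[0,14,0,0],[0,12,5,0],[0,0,15,0],[0,0,15,0],[0,0,10,0],[0,0,3,0],[0,0,0,0],[0,0,0,0],[0,0,0,0],[0,0,0,0]])

```text
time_s: 15.55
eef_pos: [0.4245, -0.2188, 0.2974]
tool_rot: [3.141, -0.001, -0.135]
force: [-0.7, 0.5, 0.5]
gripper_width: 0.0415
gripper_force: 0.0
```

```bash
python3 -c "
from h import *
go(.4223,-.2241,.237,-.135)"
```

```text
t 15.55 pos [ 0.4245 -0.2188  0.2974] rot [ 3.141e+00 -1.000e-03 -1.350e-01] F [-0.7  0.5  0.5] w 0.0415 gf 0.0
turn -0.0 then mm [-1.5  5.5 60.4]
```

Emit:
move_arm(rows=[[-1.5,5.5,0,0],[0,0,10,0],[0,0,12,0],[0,0,12,0],[0,0,12,0],[0,0,10,0],[0,0,4,0],[0,0,0,0],[0,0,0,0],[0,0,0,0]])

```text
time_s: 16.8
eef_pos: [0.4224, -0.2241, 0.2376]
tool_rot: [3.141, -0.001, -0.135]
force: [0.1, -0.5, 0.0]
gripper_width: 0.0413
gripper_force: 0.0
```

Emit:
move_arm(rows=[[0,0,0,0],[0,0,0,0],[0,0,0,0],[0,0,0,0],[0,0,0,0],[0,0,0,0],[0,0,0,0],[0,0,0,0],[0,0,0,0],[0,0,0,0]], gripper=255, newtons=20)

```text
time_s: 18.05
eef_pos: [0.4222, -0.2242, 0.2372]
tool_rot: [3.141, -0.0, -0.135]
force: [0.0, -2.4, 0.2]
gripper_width: 0.0154
gripper_force: 20.0
```

Emit:
move_arm(rows=[[0,0,-5,0],[0,0,-15,0],[0,0,-20,0],[0,0,-20,0],[0,0,-20,0],[0,0,-20,0],[0,0,-15,0],[0,0,-5,0],[0,0,0,0],[0,0,0,-0.073]], newtons=25)

```text
time_s: 19.3
eef_pos: [0.422, -0.2238, 0.3565]
tool_rot: [-3.141, 0.001, -0.06]
force: [-0.4, 0.1, -0.4]
gripper_width: 0.0156
gripper_force: 25.0
```

```bash
python3 -c "
from h import *
go(.4835,.2290,.316,-.062)"
```

```text
t 19.3 pos [ 0.422  -0.2238  0.3565] rot [-3.141e+00  1.000e-03 -6.000e-02] F [-0.4  0.1 -0.4] w 0.0156 gf 24.993132054805756
turn 0.002 then mm [  33.3 -455.8   40.5]
```

Emit:
move_arm(rows=[[1,-20,0,0],[3,-45,0,0],[4,-55,0,0],[4,-57,0,0],[5,-57,0,0],[5,-57,0,0],[5,-55,0,0],[4,-50,0,0],[2,-40,0,0],[0,-15,0,0]])

```text
time_s: 20.55
eef_pos: [0.4827, 0.2263, 0.3562]
tool_rot: [-3.141, 0.002, -0.059]
force: [-0.5, -0.7, -0.5]
gripper_width: 0.0152
gripper_force: 25.0
```

Emit:
move_arm(rows=[[0,0,4,0],[0,0,10,0],[0,0,12,0],[0,0,10,0],[0,0,4,0],[0,0,0,0],[0,0,0,0],[0,0,0,0],[0,0,0,0],[0,0,0,0]])

```text
time_s: 21.8
eef_pos: [0.4832, 0.2241, 0.3173]
tool_rot: [-3.142, -0.0, -0.062]
force: [0.3, -0.3, 1.5]
gripper_width: 0.0158
gripper_force: 25.0
```

```bash
python3 -c "
from h import *
go(.4836,.2289,.286,-.062)"
```

```text
t 21.8 pos [0.4832 0.2241 0.3173] rot [-3.142 -0.    -0.062] F [ 0.3 -0.3  1.5] w 0.0158 gf 24.992815554142
turn -0.0 then mm [ 0.1 -4.8 31.3]
```

Emit:
move_arm(rows=[[0,-4.8,0,0],[0,0,0,0],[0,0,5,0],[0,0,7,0],[0,0,6,0],[0,0,5,0],[0,0,5,0],[0,0,4,0],[0,0,0,0],[0,0,0,0]])

```text
time_s: 23.05
eef_pos: [0.4836, 0.2289, 0.2853]
tool_rot: [-3.142, -0.0, -0.062]
force: [0.3, 0.1, -0.2]
gripper_width: 0.0153
gripper_force: 25.0
```

In the hole freely, with the foot at about z 0.057. I'll continue to the bottom, then release.

Emit:
move_arm(rows=[[0,0,4,0],[0,0,5,0],[0,0,5,0],[0,0,5,0],[0,0,3,0],[0,0,2,0],[0,0,1,0],[0,0,1,0],[0,0,0,0],[0,0,0,0]])

```text
time_s: 24.3
eef_pos: [0.4836, 0.229, 0.2601]
tool_rot: [3.141, -0.001, -0.062]
force: [-1.5, -1.0, 6.5]
gripper_width: 0.015
gripper_force: 25.0
```

Emit:
move_arm(rows=[[0,0,0,0],[0,0,0,0],[0,0,0,0],[0,0,0,0],[0,0,-3,0],[0,0,-8,0],[0,0,-15,0],[0,0,-20,0],[0,0,-20,0],[0,0,-10,0]], gripper=140)

```text
time_s: 25.55
eef_pos: [0.4838, 0.229, 0.3372]
tool_rot: [-3.14, -0.002, -0.062]
force: [0.1, -0.4, -0.3]
gripper_width: 0.0415
gripper_force: 0.0
```

```bash
python3 -c "
from h import *
go(.4225,.2322,.222,-.062)"
```

```text
t 25.55 pos [0.4838 0.229  0.3372] rot [-3.14e+00 -2.00e-03 -6.20e-02] F [ 0.1 -0.4 -0.3] w 0.0415 gf 0.0
turn -0.0 then mm [-61.4   0.6 115.2]
```

Emit:
move_arm(rows=[[-10,0,0,0],[-15,0,0,0],[-15,0,0,0],[-12,0.6,0,0],[-7,0,10,0],[0,0,20,0],[0,0,20,0],[0,0,10,0],[0,0,0,0],[0,0,0,0]], gripper=255)

```text
time_s: 26.8
eef_pos: [0.4248, 0.2321, 0.2756]
tool_rot: [-3.141, -0.001, -0.062]
force: [-0.4, 0.2, -0.1]
gripper_width: 0.0005
gripper_force: 0.0
```

Run:
```python
from h import *
import cv2
go(.4245,.2324,.218,-.062)
d=snapshot("scene");c=d["color"][:,:,::-1];u,v,w,h=170,160,100,110
cv2.imwrite("pics/c3.png",cv2.resize(c[v:v+h,u:u+w],None,fx=5,fy=5,interpolation=cv2.INTER_CUBIC))
```

```text
t 26.8 pos [0.4248 0.2321 0.2756] rot [-3.141e+00 -1.000e-03 -6.200e-02] F [-0.4  0.2 -0.1] w 0.0005 gf 0.0
turn -0.0 then mm [-0.3 -0.3 57.6]
```

View pics/c3.png

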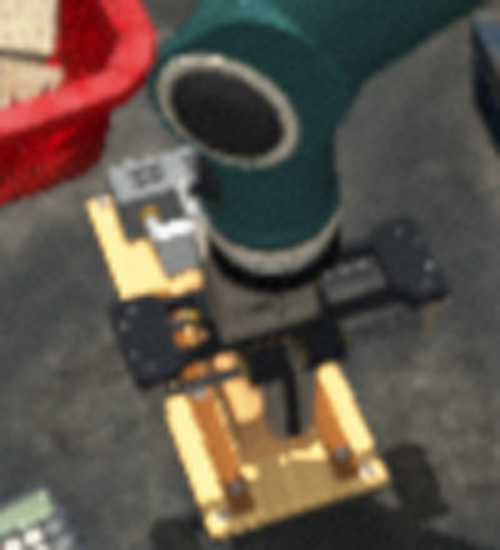

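The closed fingers hang behind the rail with tips at about (292,430), between the guide strips. The stop is still visible at (180,240). I'll descend into the channel and approach.

Emit:
move_arm(rows=[[0,0,6,0],[0,0,10,0],[0,0,12,0],[0,0,12,0],[0,0,10,0],[0,0,5,0],[0,0,2,0],[0,0,0,0],[2,0,0,0],[3,0,0,0]])

```text
time_s: 28.1
eef_pos: [0.4299, 0.2316, 0.2185]
tool_rot: [-3.141, -0.001, -0.062]
force: [-1.5, -0.5, 0.4]
gripper_width: 0.0001
gripper_force: 0.0
```

Emit:
move_arm(rows=[[3,0,0,0],[3,0,0,0],[3,0,0,0],[3,0,0,0],[3,0,0,0],[3,0,0,0],[3,0,0,0],[3,0,0,0],[2,0,0,0],[0,0,0,0]])

```text
time_s: 29.35
eef_pos: [0.4559, 0.2299, 0.2182]
tool_rot: [-3.141, -0.001, -0.063]
force: [-1.3, -0.3, 0.6]
gripper_width: 0.0004
gripper_force: 0.0
```

Emit:
move_arm(rows=[[3,0,0,0],[3,0,0,0],[3,0,0,0],[3,0,0,0],[3,0,0,0],[3,0,0,0],[3,0,0,0],[3,0,0,0],[3,0,0,0],[2,0,0,0]])

```text
time_s: 30.6
eef_pos: [0.4847, 0.2281, 0.2182]
tool_rot: [3.142, 0.0, -0.062]
force: [-2.0, -0.1, 2.2]
gripper_width: 0.0006
gripper_force: 1.1
```

Emit:
move_arm(rows=[[1,0,0,0],[1,0,0,0],[1,0,0,0],[1,0,0,0],[1,0,0,0],[0,0,0,0],[0,0,0,0],[0,0,0,0],[0,0,0,0],[0,0,0,0]])

```text
time_s: 31.85
eef_pos: [0.4896, 0.2278, 0.2182]
tool_rot: [-3.142, -0.0, -0.062]
force: [0.1, 0.3, -0.7]
gripper_width: 0.0007
gripper_force: 0.0
```

Run:
```python
from h import *
import cv2
go(.490,.2280,.218,-.062)
ims=[]
for n,b in(("scene",(180,165,60,100)),("top",(150,135,90,120))):
    d=snapshot(n);c=d["color"][:,:,::-1];u,v,w,h=b
    ims.append(cv2.resize(c[v:v+h,u:u+w],(w*5,500) if n=="scene" else (375,500),interpolation=cv2.INTER_CUBIC))
cv2.imwrite("pics/c4.png",np.hstack(ims))
```

```text
t 31.85 pos [0.4896 0.2278 0.2182] rot [-3.142 -0.    -0.062] F [ 0.1  0.3 -0.7] w 0.0007 gf 0.04308568972192006
turn -0.0 then mm [ 0.4 -0.2  0.2]
```

View pics/c4.png

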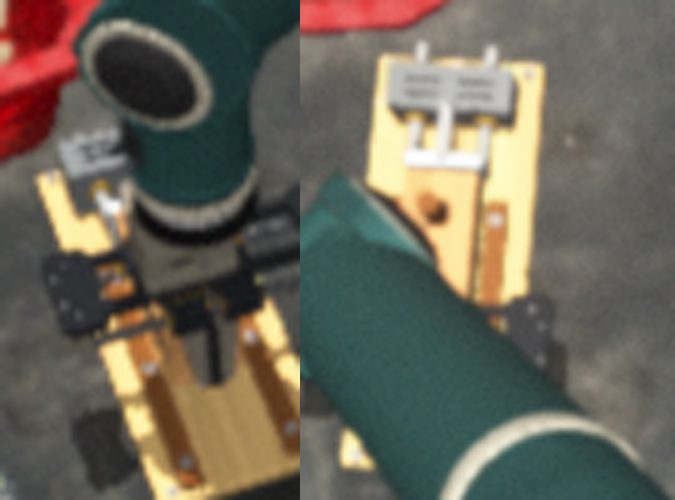

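The top half shows the rail front just reaching the stop plate at (445,160), with dowel 1 upright at (432,207). No spring force yet, so I'll press gently.

Emit:
move_arm(rows=[[1,0,0,0],[1,0,0,0],[1,0,0,0],[1,0,0,0],[0,0,0,0],[0,0,0,0],[0,0,0,0],[0,0,0,0],[0,0,0,0],[0,0,0,0]])

```text
time_s: 33.2
eef_pos: [0.4936, 0.2276, 0.2182]
tool_rot: [3.142, -0.0, -0.062]
force: [-0.5, 0.8, -0.3]
gripper_width: -0.0
gripper_force: 0.0
```

Emit:
move_arm(rows=[[1,0,0,0],[1,0,0,0],[1,0,0,0],[1,0,0,0],[0,0,0,0],[0,0,0,0],[0,0,0,0],[0,0,0,0],[0,0,0,0],[0,0,0,0]])

```text
time_s: 34.45
eef_pos: [0.4968, 0.2275, 0.2181]
tool_rot: [3.141, 0.002, -0.062]
force: [-5.5, 0.8, 5.6]
gripper_width: 0.0005
gripper_force: 2.7
```

Emit:
move_arm(rows=[[1,0,0,0],[1,0,0,0],[1,0,0,0],[1,0,0,0],[0,0,0,0],[0,0,0,0],[0,0,0,0],[0,0,0,0],[0,0,0,0],[0,0,0,0]])

```text
time_s: 35.7
eef_pos: [0.4996, 0.2276, 0.218]
tool_rot: [3.14, 0.004, -0.061]
force: [-9.6, 0.2, 7.7]
gripper_width: 0.0001
gripper_force: 4.8
```

Run:
```python
from h import *
import cv2
go(.5050,.2270,.218,-.062)
d=snapshot("top");c=d["color"][:,:,::-1];u,v,w,h=160,140,60,50
o=cv2.resize(cv2.imread("pics/top0.png"),(512,384),interpolation=cv2.INTER_AREA)
ims=[cv2.resize(i[v:v+h,u:u+w],None,fx=6.5,fy=6.5,interpolation=cv2.INTER_CUBIC) for i in(o,c)]
cv2.imwrite("pics/c5.png",np.hstack(ims))
```

```text
t 35.7 pos [0.4996 0.2276 0.218 ] rot [ 3.14   0.004 -0.061] F [-9.6  0.2  7.7] w 0.0001 gf 4.805590230971575
turn 0.001 then mm [5.4 0.2 0. ]
```

View pics/c5.png

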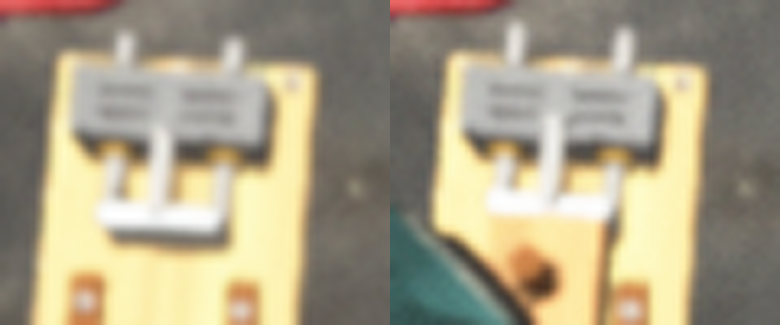

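The left half is the start and the right half is now. The pointer tip moved from y 128 to 112, about 6-7 mm, so it is just past the first mark. It needs about 5 mm more.

Emit:
move_arm(rows=[[1,0,0,0],[1,0,0,0],[1,0,0,0],[1,0,0,0],[1,0,0,0],[1,0,0,0],[0,0,0,0],[0,0,0,0],[0,0,0,0],[0,0,0,0]])

```text
time_s: 37.0
eef_pos: [0.5038, 0.2276, 0.2179]
tool_rot: [3.138, 0.008, -0.061]
force: [-16.1, -0.5, 13.5]
gripper_width: 0.0002
gripper_force: 8.0
```

Run:
```python
from h import *
import cv2
go(.5050,.2270,.218,-.062)
d=snapshot("top");c=d["color"][:,:,::-1];u,v,w,h=165,145,40,36
o=cv2.resize(cv2.imread("pics/top0.png"),(512,384),interpolation=cv2.INTER_AREA)
ims=[cv2.resize(i[v:v+h,u:u+w],None,fx=10,fy=10,interpolation=cv2.INTER_CUBIC) for i in(o,c)]
s=snapshot("scene")["color"][160:215,185:225,::-1]
cv2.imwrite("pics/c6.png",np.hstack(ims))
cols=range(184,188)
for n,i in(("old",o),("new",c)): print(n,[int(i[r,183:188].max(0).sum()/3) for r in range(150,176)])
```

```text
t 37.0 pos [0.5038 0.2276 0.2179] rot [ 3.138  0.008 -0.061] F [-16.1  -0.5  13.5] w 0.0002 gf 8.016615249216557
turn 0.001 then mm [ 1.2  0.5 -0.1]
old [215, 203, 191, 187, 188, 188, 190, 191, 193, 207, 221, 224, 225, 225, 228, 231, 234, 237, 237, 236, 237, 236, 245, 251, 234, 175]
new [220, 208, 196, 192, 192, 197, 210, 219, 225, 231, 232, 232, 231, 231, 233, 234, 236, 239, 240, 240, 251, 248, 231, 220, 221, 220]
```

View pics/c6.png

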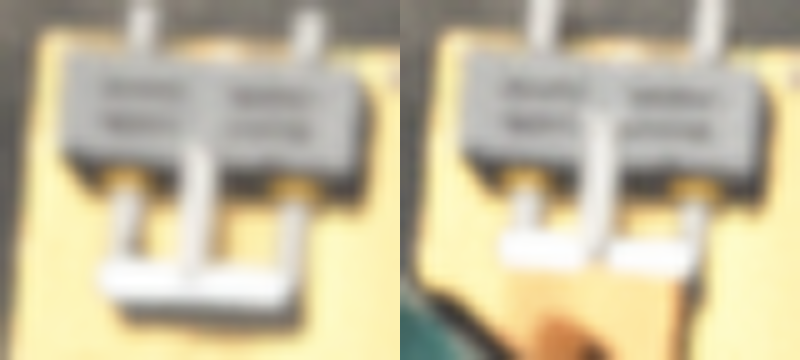

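The pointer tip at (597,112) lies midway between the marks, at about y 92 and 127, roughly 10 mm in. I'll add a small final push, ease the vertical load slightly and check that it holds steady.

Emit:
move_arm(rows=[[0.7,0,-0.5,0],[0.7,0,-0.5,0],[0.6,0,-0.5,0],[0,0,0,0],[0,0,0,0],[0,0,0,0],[0,0,0,0],[0,0,0,0],[0,0,0,0],[0,0,0,0]])

```text
time_s: 38.35
eef_pos: [0.5065, 0.227, 0.2181]
tool_rot: [3.139, 0.007, -0.061]
force: [-10.1, 1.4, -0.1]
gripper_width: 0.0004
gripper_force: 5.1
```

Emit:
move_arm(rows=[[0,0,0,0],[0,0,0,0],[0,0,0,0],[0,0,0,0],[0,0,0,0],[0,0,0,0],[0,0,0,0],[0,0,0,0],[0,0,0,0],[0,0,0,0]])

```text
time_s: 39.6
eef_pos: [0.5065, 0.227, 0.2181]
tool_rot: [3.139, 0.008, -0.061]
force: [-9.1, 0.5, 0.6]
gripper_width: 0.0002
gripper_force: 5.1
```

Run:
```python
from h import *
import cv2
go(.5050,.2270,.218,-.062)
c=snapshot("top")["color"][:,:,::-1];s=snapshot("scene")["color"][:,:,::-1]
print([int(c[r,183:188].max(0).sum()/3) for r in range(150,176)])
a=cv2.resize(c[142:192,160:210],(400,400),interpolation=cv2.INTER_CUBIC)
b=cv2.resize(s[180:250,180:250],(400,400),interpolation=cv2.INTER_CUBIC)
cv2.imwrite("pics/c7.png",np.hstack([a,b]))
```

```text
t 39.6 pos [0.5065 0.227  0.2181] rot [ 3.139  0.008 -0.061] F [-9.1  0.5  0.6] w 0.0002 gf 5.095503944903612
turn 0.001 then mm [-1.5  0.1  0.1]
[221, 210, 194, 194, 195, 210, 224, 231, 233, 232, 234, 233, 231, 230, 232, 234, 236, 239, 242, 251, 249, 233, 221, 221, 221, 218]
```

View pics/c7.png

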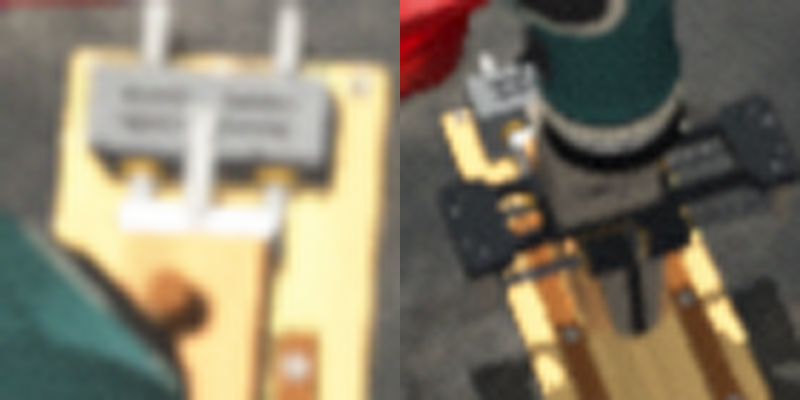

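The pointer tip is midway between the marks at about (202,105), roughly 12 mm in. The rail sits flush on the plate, and force and pose are steady.

```bash
python3 -c "
from bench import *
print(finish_job())"
```

```text
the job is handed in; nothing more can be done
None
```

I handed the job in at about 40 s: both long dowels went to the bottom of the rail's holes and were let go, and the arm is still holding the rail pressed flat against the stop, pointer steady about midway between the marks (roughly 11–12 mm in, about 9–10 N).

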